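# Weigh a batch of jars on the counter balance and slide it out in the pan

### The arm

A 6-joint arm with a two-finger parallel gripper is mounted at the origin on the work surface. World frame = base frame: x ahead of the robot, y to its left, z up, the work surface at z = 0. Lengths are in m, angles in degrees, forces in N, time in s.
With the tool pointing down it reaches from about 0.325 to 0.9 m from the base axis. Payload 6.1 kg.
Tool frame: the origin (TCP) lies on the centre line of the jaws, within the pads' length; the fingertips stand 22 mm ahead of it and the grasp point (between the pads) lies 3 mm ahead of it (ctrl.tcp_to_tips is the distance from the TCP to the fingertips, in m); z points along the fingers, x is the direction in which the jaws open and shut, and the axes are right-handed (so a half turn about z gives the same grasp; the last joint's range is limited). The gripper opens to 87 mm and grips with 3 to 60 N. Pads are 19 mm wide; open, the fingers measure 117 mm over their backs; the gripper's body (75 mm by 190 mm) begins 51 mm behind the grasp point.
Start: joints at [65.426, 12.628, 87.462, -0, 79.91, -7.225], TCP at [0.186, 0.597, 0.245] pointing down, gripper open.
Joint ranges: [-170.65, 170.65], [-52.31, 119.04], [5.05, 147.46], [-71.25, 251.25], [11.57, 151.72], [-153.62, 153.62]. Speed limits (degrees/s): [147.25, 147.25, 172.46, 180, 180, 180].

### API

Orientations are given as a 3x3 rotation matrix whose columns are the frame's x, y, z axes.
In Python, from cell import telemetry, imaging, ctrl gives the robot as it stands.
- The arm moves only by the shell command python3 -m creep 'ROWS' [FORCE]. ROWS is JSON, one flat list of numbers, 7 for each row, row after row: the opening, from 0 (shut) to 1 (fully open), then the shift along the world's x, y, z in mm, then the turn, a rotation vector about the world's x, y, z in rad. A call has 1 to 8 rows; each row is the pose to reach, as a shift and turn from the pose commanded when the call began; what a row does not reach only later rows make up. A row lasts 1/8 s, in which the tool goes at most 62.5 mm and 10.7 degrees, less where a joint would pass 70% of its speed; a pose out of reach is approached as far as the arm can. A call with a gripper value outside its range is refused whole. The fingers move at their own pace and stop on an object; FORCE is the grip in N (left out, the last holds). Time passes only in rows, so rows that repeat a pose let the fingers close. It gives the time, the measured TCP pose, the force and the opening at its end, in the units of the state.
- telemetry.get_state(): the state, without advancing time (a new reading comes with each control period).
- imaging.grab_frame(name): name is "side" or "top" or "wrist"; returns (picture, depth): 480x640x3 uint8, red, green, blue; 480x640 float32, m along the optical axis (not along the pixel's ray), 0 where there is no reading.
- imaging.camera_info(name): a dict with "fx", "fy", "cx", "cy" (pixels), "D" ([k1, k2, p1, p2, k3] as OpenCV has them; the pictures are not rectified), "R" (3x3) and "t" (3): a world point X has camera coordinates R X + t; the wrist camera has in their place "hand_eye" (4x4, takes a point from camera to tool coordinates, whose origin is the TCP and whose axes are the tool frame's). Camera axes: x right, y down, z forward; pixel columns grow to the right and rows downward; lengths in m; the calibration is good to about 2 mm. A picture is of the moment at which its call begins: read the wrist's pose just before it. camera_info takes no time and is no camera call.
- ctrl.job_done(): hands the job in, once; it reports no verdict.
The state is a dict: "t": time; "joint_positions": joint angles; "dq": joint speeds; "joint_torque": joint torques, N m; "ee_pos": TCP position; "tool_rot": TCP orientation; "ft_force": force on the tool from outside, world axes, zero at the start; "wrist_torque": the same for the moment, N m; "grip_width": finger opening in m.
Only numpy, scipy, OpenCV 4.12 (cv2) and the standard library are available. Lean on these libraries where they do the work, as an engineer would, in place of code of your own. Each camera call takes 0.05 s, during which the arm holds its last target. There are 200 camera calls.

### The job

In the cold room, weigh the batch: stand every jar on the rectangular pan of the balance, then put weights on its round pan until the beam floats level by itself. Then move all the jars, upright, into the steel pan where it waits near the balance, and slide the loaded pan along the bench, without lifting it, onto the other taped place, the one farther from the balance, centred and square in the tape. Leave the other goods on the bench where they are; the weights may stay on the balance.

Things in the scene. Friction and masses are not known exactly. Their poses are not given: they have to be found in the camera images.
- beam (a joint): tilt of the balance's beam in rad: 0 is level, positive when the rectangular pan is the lower (heavier) side, stops at +-0.15. Springy and linear: about 0.035 rad for every 50 g of difference, so differences over about 210 g only lie on the stop. It settles in about 1 s. Where on a pan the load stands does not matter, for the pans always stay horizontal. The pans hang at 110 mm either side of the pivot, 68 mm above the bench when level, and rise or sink up to 17 mm
- goods_pan_top (a point): centre of the upper face of the balance's rectangular steel pan (170 mm along its x, 100 mm along its y, with a rim 6 mm high); z up; the balance's beam lies along its y. The balance is fixed to the bench; a dial plate 44 mm wide, whose top is 103 mm above the bench, stands mid-way between the two pans
- weight_pan_top (a point): centre of the upper face of the balance's round steel pan (130 mm across, rim 6 mm high), axes as for the rectangular pan
- pan_mid (a point): centre of the loose open steel pan (180 mm along its x, 110 mm along its y, walls 28 mm high and 4 mm thick, floor 4 to 5 mm thick, about 0.5 kg), 14 mm above its underside; z up. In the middle of each long side a flat ear handle sticks out along y from 55 to 110 mm from the centre, 24 mm wide (along x), its faces 18 and 30 mm above the bench. It starts about on the taped place nearer to the balance
- pan_ear_l (a point): middle of the steel pan's ear handle on its +y side (90 mm along +y from pan_mid, 24 mm above the bench), the side nearer the balance
- pan_ear_r (a point): middle of the steel pan's ear handle on its -y side
- near_mark (a point): centre, on the bench, of the taped place (black corner marks, an outline about 210 mm by 134 mm, its long side along its x) nearer to the balance
- far_mark (a point): centre, on the bench, of the taped place farther from the balance (same outline), 180 mm along -y of the marks' frame from the near one; the steel pan fits in it with its x along the mark's x
- jar0_mid (a point): centre (half-way up) of a closed jar with a steel lid, standing upright, 42 mm across, 62 mm high; z up. Two or three such jars are present; they look alike but are filled to different weights, each 100, 150 or 200 g, no two the same (which is which is not shown)
- jar1_mid (a point): centre (half-way up) of a closed jar with a steel lid, standing upright, 42 mm across, 62 mm high; z up. Two or three such jars are present; they look alike but are filled to different weights, each 100, 150 or 200 g, no two the same (which is which is not shown)
- jar2_mid (a point): centre (half-way up) of a closed jar with a steel lid, standing upright, 42 mm across, 62 mm high; z up. Two or three such jars are present; they look alike but are filled to different weights, each 100, 150 or 200 g, no two the same (which is which is not shown)
- w200a_mid (a point): centre (half-way up) of a brass weight of 200 g: upright cylinder 30 mm across with a narrower knob on top, 40 mm high in all (the cylinder is 29 mm of it)
- w200b_mid (a point): centre (half-way up) of a brass weight of 200 g: upright cylinder 30 mm across with a narrower knob on top, 40 mm high in all (the cylinder is 29 mm of it)
- w100_mid (a point): centre (half-way up) of a brass weight of 100 g: upright cylinder 25 mm across with a narrower knob on top, 34 mm high in all (the cylinder is 24 mm of it)
- w50_mid (a point): centre (half-way up) of a brass weight of 50 g: upright cylinder 20 mm across with a narrower knob on top, 28 mm high in all (the cylinder is 20 mm of it)
- spice_tin: small steel tin, 40 mm across, 55 mm high; origin at its underside; not part of the job, to be left alone
- sauce_bottle: bottle 64 mm across, 190 mm high; origin at its underside; not part of the job, to be left alone
- white_tub: white tub 100 mm across, 100 mm high; origin at its underside; not part of the job, to be left alone
- deli_cup: empty white cup 80 mm across, 80 mm high; origin at its underside; not part of the job, to be left alone
- spoon: steel spoon 200 mm long lying on the bench; origin at its underside; not part of the job, to be left alone
- butter_box: carton 70 x 120 x 50 mm; origin at its underside; not part of the job, to be left alone
Things that resemble listed ones, but are neither listed nor needed, are in the scene too. Leave any green, pink or purple look-alike of the part that bears w200a_mid alone.

How it is judged:
By the outcome, as a careful person would: the job done as asked, in the order asked, and still so for the second after the job is handed in, with the robot touching nothing.
Of jar0, jar1, jar2 only 2 to 3 are there at a start; the rules pass over those that are not, and their reading is None.
At some moment in a run one of pan, w200a, w200b may be knocked a few centimetres aside while the robot is not near it.
It also fails if it takes over 210 s, if anything falls off the work surface, if the arm or the gripper's body presses on something with over 40 N, if the wrist force passes 120 N, or if a joint passes its speed limit or range.

## Working session

There is one attempt and no reset: what is moved stays moved. The work goes in short steps, Python scripts to look and compute and a shell command to move; the robot and the scene stay as the last step left them, time stands still between calls to the robot, and variables do not carry over. Pictures are saved under pics/ and viewed, about 12 in all and at most 16, crops included, and the job is handed in when it is done.

```bash
ls; mkdir -p pics
cat > h.py <<'E'
import numpy as np, cv2
from cell import telemetry, imaging, ctrl
def grab(n,save=None):
    s=telemetry.get_state(); im,d=imaging.grab_frame(n); c=imaging.camera_info(n)
    if save: cv2.imwrite('pics/'+save+'.png',im[:,:,::-1])
    np.savez('last_%s.npz'%n,im=im,d=d,p=s['ee_pos'],R=s['tool_rot'])
    return im,d,pose(n,c,s)
def pose(n,c,s):
    K=np.array([[c['fx'],0,c['cx']],[0,c['fy'],c['cy']],[0,0,1]]);D=np.array(c['D'],float)
    if 'hand_eye' in c:
        H=np.array(c['hand_eye']);T=np.eye(4);T[:3,:3]=s['tool_rot'];T[:3,3]=s['ee_pos'];M=T@H
        return K,D,M[:3,:3],M[:3,3]
    R=np.array(c['R']);t=np.array(c['t']);return K,D,R.T,-R.T@t
def load(n):
    z=np.load('last_%s.npz'%n);c=imaging.camera_info(n)
    return z['im'],z['d'],pose(n,c,dict(ee_pos=z['p'],tool_rot=z['R']))
def ray(P,uv,z):
    K,D,R,o=P
    q=cv2.undistortPoints(np.array(uv,float).reshape(-1,1,2),K,D).reshape(-1,2)
    d=np.c_[q,np.ones(len(q))]@R.T
    return o+d*((z-o[2])/d[:,2])[:,None]
def cloud(P,d):
    K,D,R,o=P
    v,u=np.mgrid[:480,:640]
    q=cv2.undistortPoints(np.stack([u,v],-1).reshape(-1,1,2).astype(float),K,D).reshape(480,640,2)
    X=np.dstack([q,np.ones((480,640))])*d[:,:,None]
    W=X@R.T+o; W[d==0]=np.nan
    return W
def st():
    s=telemetry.get_state();print('t',round(s['t'],2),'p',np.round(s['ee_pos'],4),'yaw',np.round(np.degrees(np.arctan2(s['tool_rot'][1][0],s['tool_rot'][0][0])),1),'F',np.round(s['ft_force'],1),'w',round(s['grip_width'],4))
E
python3 - <<'E'
from h import *
for n in('top','side','wrist'):
    im,d,P=grab(n,n+'0'); print(n,P[3].round(3),P[2].round(2).tolist(),P[0][0,0])
st()
print(np.round(telemetry.get_state()['tool_rot'],3))
E
```

```text
pics
top [0.417 0.04  1.372] [[0.02, -1.0, 0.09], [-1.0, -0.02, 0.01], [-0.01, -0.09, -1.0]] 584.9990828388153
side [ 0.08  -0.679  1.083] [[0.83, -0.44, 0.36], [-0.56, -0.62, 0.55], [-0.02, -0.66, -0.75]] 553.1941036022114
wrist [0.115 0.617 0.383] [[0.3, 0.92, 0.26], [0.95, -0.29, -0.08], [-0.0, 0.27, -0.96]] 409.4402233888397
t 0.15 p [0.1862 0.5962 0.2437] yaw 72.7 F [-0.  -0.3  0.5] w 0.0871
[[ 0.298  0.955 -0.001]
 [ 0.955 -0.298 -0.001]
 [-0.002 -0.    -1.   ]]
```

View pics/top0.png

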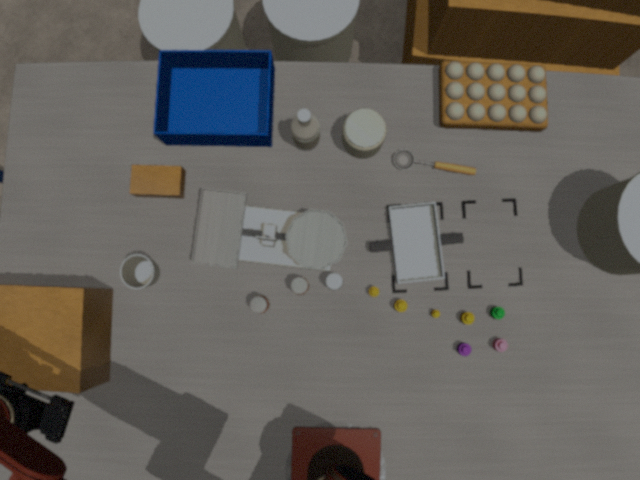

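View pics/side0.png

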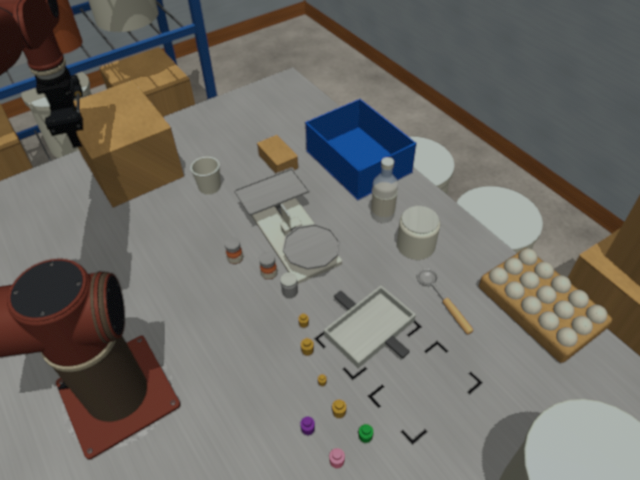

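The top view shows two red-labelled jars at about (259,304) and (299,286), and what is probably the spice tin at (334,283). The brass weights run from (373,290) to (467,318). The pan is at (416,243), the far mark at (492,243), and the balance spans (218,228) to (315,238). I'll measure these next.

Run:
```python
from h import *
im,d,P=load('top')
hsv=cv2.cvtColor(im,cv2.COLOR_RGB2HSV)
W=cloud(P,d)
m=cv2.inRange(hsv,(15,120,90),(32,255,255)); m[:270]=0;m[:,:350]=0;m[340:]=0
n,l,s,c=cv2.connectedComponentsWithStats(m)
for i in range(1,n):
    if s[i,4]>20:
        z=np.nanpercentile(W[l==i][:,2],90); print('brass',c[i].round(1),s[i,2:5],'z',z.round(3),ray(P,[c[i]],.02).round(4))
# height clusters
for name,box,z0,z1 in(('jar',(250,320,230,360),.045,.075),):
    y0,y1,x0,x1=box; mm=np.zeros((480,640),np.uint8); 
    sub=W[y0:y1,x0:x1,2]; mm[y0:y1,x0:x1]=((sub>z0)&(sub<z1)).astype(np.uint8)
    n,l,s,c=cv2.connectedComponentsWithStats(mm)
    for i in range(1,n):
        if s[i,4]>60: print(name,c[i].round(1),s[i],np.nanmedian(W[l==i],0).round(4),np.nanpercentile(W[l==i][:,2],95).round(4),'rgb',im[l==i].mean(0).round())
# balance pans
for nm,b in(('goods',(190,265,195,245)),('wp',(210,265,285,345))):
    Z=W[b[0]:b[1],b[2]:b[3]].reshape(-1,3); k=(Z[:,2]>.035)&(Z[:,2]<.1);print(nm,np.median(Z[k],0).round(4),Z[k].min(0).round(3),Z[k].max(0).round(3))
cr=cv2.resize(im[180:350,180:540],None,fx=2.2,fy=2.2,interpolation=cv2.INTER_CUBIC)
cv2.imwrite('pics/c1.png',np.clip(cr[:,:,::-1].astype(int)*1.7,0,255).astype(np.uint8))
```

```text
brass [373.4 291.1] [10  9 76] z 0.036 [[ 0.4198 -0.0758  0.02  ]]
brass [400.5 305.4] [ 12  12 121] z 0.041 [[ 0.3883 -0.1389  0.02  ]]
brass [435.6 313.3] [ 8  8 48] z 0.028 [[ 0.3716 -0.2208  0.02  ]]
brass [467.5 317.8] [ 12  12 119] z 0.04 [[ 0.3626 -0.2958  0.02  ]]
jar [233.9 258.2] [230 250  10  19 157] [0.4858 0.2418 0.0678] 0.0736 rgb [117. 118. 115.]
jar [315.3 257.8] [288 250  55  21 823] [0.4917 0.0595 0.0673] 0.0729 rgb [126. 128. 124.]
jar [333.4 281.1] [325 273  17  17 221] [0.4401 0.018  0.0541] 0.0586 rgb [133. 136. 138.]
jar [298.4 285.7] [290 278  17  17 224] [0.4273 0.0954 0.0608] 0.0655 rgb [122. 123. 118.]
jar [258.5 303.9] [250 296  18  17 234] [0.3846 0.1842 0.0613] 0.066 rgb [118. 117. 113.]
goods [0.5541 0.2779 0.0675] [0.47  0.222 0.043] [0.64  0.333 0.081]
wp [0.5341 0.0605 0.0673] [ 0.476 -0.004  0.045] [0.598 0.13  0.08 ]
```

View pics/c1.png

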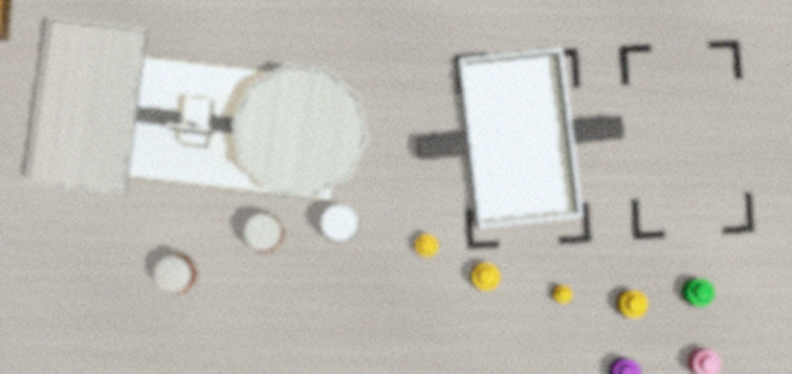

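Run:
```python
from h import *
im,d,P=load('top'); W=cloud(P,d)
for nm,b in(('boxtop',(300,360,10,70)),('boxR',(320,380,85,108)),('cup',(255,290,122,155)),('bottle',(105,150,290,320))):
    Z=W[b[0]:b[1],b[2]:b[3]].reshape(-1,3);print(nm,np.nanpercentile(Z,5,axis=0).round(3),np.nanpercentile(Z,95,axis=0).round(3))
o=np.array([180,180]);f=2.2
def c(p):return np.array(p)/f+o+(1/f-1)/2
g=ray(P,[c(p) for p in[(45,20),(143,30),(125,192),(25,178)]],.072);print('goods',g.mean(0),np.degrees(np.arctan2(*(g[0]-g[3])[[1,0]])),np.degrees(np.arctan2(*(g[1]-g[2])[[1,0]])))
p=ray(P,[c(p) for p in[(459,57),(565,50),(580,217),(474,226)]],.028);print('pan',p.mean(0),np.degrees(np.arctan2(*(p[0]-p[3])[[1,0]])),np.degrees(np.arctan2(*(p[1]-p[2])[[1,0]])))
m=ray(P,[c(p) for p in[(622,47),(739,42),(753,230),(634,237)]],0);print('far',m.mean(0),np.degrees(np.arctan2(*(m[0]-m[3])[[1,0]])),np.degrees(np.arctan2(*(m[1]-m[2])[[1,0]])),m.round(3).tolist())
```

```text
boxtop [0.261 0.575 0.176] [0.374 0.698 0.183]
boxR [0.211 0.54  0.03 ] [0.332 0.544 0.152]
cup [ 0.412  0.429 -0.002] [0.485 0.509 0.08 ]
bottle [ 0.751  0.061 -0.004] [0.86  0.127 0.189]
goods [0.55379321 0.27981045 0.072     ] -4.687841315255378 -4.20729753584401
pan [ 0.53506241 -0.17181072  0.028     ] 5.869561060485676 5.528485766466961
far [ 0.54037176 -0.35955797  0.        ] 3.821198262126145 4.045133765779394 [[0.638, -0.287, 0.0], [0.648, -0.418, 0.0], [0.443, -0.432, 0.0], [0.433, -0.301, 0.0]]
```

```bash
python3 -m creep '[0.69,99,-206,0,0,0,0.1, 0.69,99,-206,0,0,0,0.1, 0.69,99,-206,0,0,0,0.21, 0.69,99,-206,0,0,0,0.21, 0.69,198,-412,-70,0,0,0.21, 0.69,198,-412,-70,0,0,0.21, 0.69,198,-412,-70,0,0,0.21, 0.69,198,-412,-70,0,0,0.21]' 25
cat > w.py <<'E'
import sys;from h import *
im,d,P=grab('wrist',sys.argv[1] if len(sys.argv)>1 else None);st()
W=cloud(P,d);zs=W[:,:,2]
# blobs of tops between z0,z1
z0,z1=float(sys.argv[2]),float(sys.argv[3])
n,l,s,c=cv2.connectedComponentsWithStats(((zs>z0)&(zs<z1)).astype(np.uint8))
for i in range(1,n):
    if s[i,4]>300: (x,y),r=cv2.minEnclosingCircle(np.argwhere(l==i)[:,::-1].astype(np.float32));Z=W[l==i];print('blob',c[i].round(),s[i,4],'med',np.median(Z,0).round(4),'bbmid',((np.percentile(Z,2,0)+np.percentile(Z,98,0))/2).round(4),'ext',(np.percentile(Z,98,0)-np.percentile(Z,2,0)).round(3),im[l==i].mean(0).round())
E
python3 w.py w1 .052 .072
```

```text
t: 1.15
ee_pos: [0.3847, 0.1825, 0.1738]
tool_rot: [[0.093, 0.996, 0.0], [0.996, -0.093, -0.0], [-0.0, 0.0, -1.0]]
ft_force: [1.5, 1.3, -0.7]
grip_width: 0.06
t 1.2 p [0.3857 0.1781 0.172 ] yaw 84.5 F [ 1.5 -3.9 -1.6] w 0.0602
blob [320. 235.] 2733 med [0.3815 0.1828 0.0617] bbmid [0.382  0.1827 0.0592] ext [0.035 0.034 0.008] [160. 151. 148.]
blob [191. 298.] 1030 med [0.4167 0.0914 0.0616] bbmid [0.4192 0.0926 0.058 ] ext [0.019 0.027 0.01 ] [186. 176. 173.]
```

```bash
python3 -m creep '[0.69,-1,0,-62,0,0,0, 0.69,-1,0,-110,0,0,0, 0.69,-1,0,-133,0,0,0, 0.69,-1,0,-133,0,0,0, 0,-1,0,-133,0,0,0, 0,-1,0,-133,0,0,0, 0,-1,0,-133,0,0,0, 0,-1,0,-133,0,0,0]' 25; python3 -m creep '[0,0,0,60,0,0,0, 0,0,0,120,0,0,0, 0,0,0,160,0,0,0, 0,209,91,160,0,0,0, 0,209,91,160,0,0,0, 0,209,91,160,0,0,0, 0,209,91,160,0,0,0, 0,209,91,160,0,0,0]'
```

```text
t: 2.2
ee_pos: [0.3845, 0.1849, 0.0429]
tool_rot: [[0.093, 0.996, 0.002], [0.996, -0.093, 0.001], [0.001, 0.002, -1.0]]
ft_force: [-1.0, -1.2, 7.6]
grip_width: 0.0409
t: 3.2
ee_pos: [0.5936, 0.276, 0.1998]
tool_rot: [[0.093, 0.996, -0.002], [0.996, -0.093, -0.0], [-0.001, -0.001, -1.0]]
ft_force: [-0.4, -0.3, -2.0]
grip_width: 0.041
```

```bash
python3 -m creep '[0,0,0,-50,0,0,0, 0,0,0,-85,0,0,0, 0,0,0,-97,0,0,0, 0,0,0,-97,0,0,0, 0.69,0,0,-97,0,0,0, 0.69,0,0,-97,0,0,0, 0.69,0,0,-97,0,0,0, 0.69,0,0,-97,0,0,0]'; python3 -m creep '[0.69,0,0,60,0,0,0, 0.69,-80,-90,65,0,0,0, 0.69,-166,-182,60,0,0,0, 0.69,-166,-182,60,0,0,0, 0.69,-166,-182,60,0,0,0, 0.69,-166,-182,60,0,0,0, 0.69,-166,-182,60,0,0,0]'; python3 w.py w2 .052 .072
python3 - <<'E'
from h import *
im,d,P=grab('side','side1')
cv2.imwrite('pics/s1.png',cv2.resize(im[120:320,180:380,::-1],None,fx=3,fy=3))
E
```

```text
t: 4.2
ee_pos: [0.5927, 0.2756, 0.1051]
tool_rot: [[0.093, 0.996, 0.001], [0.996, -0.093, 0.0], [0.0, 0.001, -1.0]]
ft_force: [0.4, -0.2, -0.5]
grip_width: 0.0596
t: 5.08
ee_pos: [0.4273, 0.0936, 0.1654]
tool_rot: [[0.094, 0.996, 0.002], [0.996, -0.094, 0.0], [0.001, 0.002, -1.0]]
ft_force: [0.8, -0.2, 0.2]
grip_width: 0.0601
t 5.12 p [0.4276 0.0939 0.1654] yaw 84.7 F [-0.9 -0.  -0.2] w 0.0603
blob [318. 243.] 2887 med [0.427  0.092  0.0617] bbmid [0.4275 0.092  0.0591] ext [0.035 0.034 0.008] [152. 144. 141.]
blob [200. 269.] 2318 med [0.4389 0.0137 0.0547] bbmid [0.4399 0.0141 0.0547] ext [0.034 0.033 0.003] [245. 244. 238.]
blob [602. 282.] 1760 med [0.4685 0.2809 0.0572] bbmid [0.4766 0.2667 0.0592] ext [0.028 0.07  0.008] [126. 119. 117.]
```

View pics/s1.png

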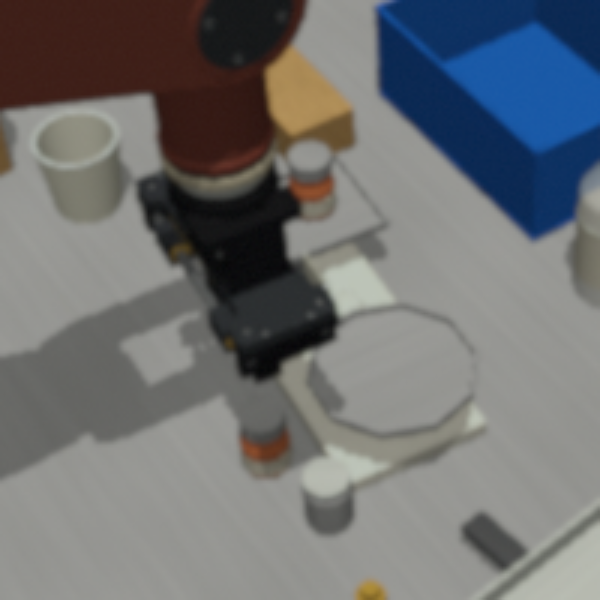

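Jar 0 stands upright on the rectangular pan at about (310,180), and the second jar is under the gripper. I'll pick that one up now.

```bash
python3 -m creep '[0.69,0,0,-62,0,0,0, 0.69,0,0,-105,0,0,0, 0.69,0,0,-124,0,0,0, 0.69,0,0,-124,0,0,0, 0,0,0,-124,0,0,0, 0,0,0,-124,0,0,0, 0,0,0,-124,0,0,0, 0,0,0,-124,0,0,0]' 25; python3 -m creep '[0,0,0,60,0,0,0, 0,0,0,120,0,0,0, 0,0,0,160,0,0,0, 0,90,190,160,0,0,0, 0,90,190,160,0,0,0, 0,90,190,160,0,0,0, 0,90,190,160,0,0,0, 0,90,190,160,0,0,0]'
```

```text
t: 6.18
ee_pos: [0.4275, 0.0937, 0.0417]
tool_rot: [[0.093, 0.996, 0.003], [0.996, -0.093, 0.0], [0.001, 0.003, -1.0]]
ft_force: [-0.6, 0.8, 6.0]
grip_width: 0.0412
t: 7.18
ee_pos: [0.5161, 0.2847, 0.1997]
tool_rot: [[0.091, 0.996, -0.001], [0.996, -0.091, -0.001], [-0.001, -0.001, -1.0]]
ft_force: [0.3, -1.1, -1.4]
grip_width: 0.041
```

```bash
python3 -m creep '[0,0,0,-50,0,0,0, 0,0,0,-90,0,0,0, 0,0,0,-106,0,0,0, 0,0,0,-106,0,0,0, 0.65,0,0,-106,0,0,0, 0.65,0,0,-106,0,0,0, 0.65,0,0,-106,0,0,0]'; python3 -m creep '[0.65,0,0,62,0,0,0, 0.55,-120,-190,62,0,0,0, 0.55,-120,-190,62,0,0,0, 0.55,-120,-190,62,0,0,0, 0.55,-120,-190,62,0,0,0, 0.55,-128,-422,0,0,0,0, 0.55,-128,-422,0,0,0,0, 0.55,-128,-422,0,0,0,0]';python3 -m creep '[0.55,0,-5,0,0,0,0]'; python3 w.py w3 .018 .046
python3 - <<'E'
from h import *
im,d,P=grab('top'); W=cloud(P,d)
for nm,b in(('goods',(190,265,195,245)),('wp',(210,265,285,345))):
    Z=W[b[0]:b[1],b[2]:b[3]].reshape(-1,3); k=(Z[:,2]>.035)&(Z[:,2]<.1);print(nm,np.median(Z[k],0).round(4))
E
```

```text
t: 8.05
ee_pos: [0.5168, 0.2837, 0.0952]
tool_rot: [[0.093, 0.996, 0.001], [0.996, -0.093, 0.0], [0.001, 0.001, -1.0]]
ft_force: [0.6, -0.4, -0.8]
grip_width: 0.0553
t: 9.05
ee_pos: [0.3903, -0.0894, 0.1086]
tool_rot: [[0.092, 0.996, 0.003], [0.996, -0.092, -0.001], [-0.001, 0.003, -1.0]]
ft_force: [1.1, -1.2, -0.3]
grip_width: 0.0478
t: 9.18
ee_pos: [0.3892, -0.0957, 0.1077]
tool_rot: [[0.099, 0.995, -0.001], [0.995, -0.099, -0.0], [-0.0, -0.001, -1.0]]
ft_force: [-0.4, 0.8, 0.4]
grip_width: 0.0478
t 9.22 p [ 0.3897 -0.0945  0.1081] yaw 84.4 F [-0.2 -0.4  0.8] w 0.0477
blob [100. 242.] 891 med [ 0.3693 -0.221   0.0214] bbmid [ 0.3705 -0.2225  0.0236] ext [0.018 0.015 0.01 ] [204. 160.  78.]
blob [241. 257.] 2017 med [ 0.3832 -0.1395  0.0291] bbmid [ 0.3846 -0.141   0.0302] ext [0.022 0.027 0.021] [179. 137.  66.]
blob [353. 297.] 1357 med [ 0.4151 -0.0796  0.025 ] bbmid [ 0.4169 -0.0793  0.0269] ext [0.02  0.022 0.016] [160. 119.  57.]
blob [276. 373.] 397 med [ 0.4634 -0.1311  0.0273] bbmid [ 0.464  -0.1315  0.0238] ext [0.029 0.007 0.01 ] [199. 195. 187.]
goods [0.5533 0.2691 0.0515]
wp [0.534  0.0615 0.0837]
```

```bash
python3 -m creep '[0.55,-3,-45,0,0,0,0, 0.55,-3,-45,-45,0,0,0, 0.55,-3,-45,-75,0,0,0, 0.55,-3,-45,-75,0,0,0, 0,-3,-45,-75,0,0,0, 0,-3,-45,-75,0,0,0, 0,-3,-45,-75,0,0,0, 0,-3,-45,-75,0,0,0]' 25; python3 -m creep '[0,0,0,60,0,0,0, 0,0,0,120,0,0,0, 0,0,0,130,0,0,0, 0,146,175,130,0,0,0, 0,146,175,130,0,0,0, 0,146,175,130,0,0,0, 0,146,175,130,0,0,0, 0,146,175,130,0,0,0]'
```

```text
t: 10.28
ee_pos: [0.3886, -0.1381, 0.0347]
tool_rot: [[0.093, 0.996, 0.003], [0.996, -0.093, -0.001], [-0.001, 0.003, -1.0]]
ft_force: [-0.0, 1.8, 7.4]
grip_width: 0.0294
t: 11.28
ee_pos: [0.5332, 0.0397, 0.1614]
tool_rot: [[0.089, 0.996, -0.002], [0.996, -0.089, 0.001], [0.001, -0.002, -1.0]]
ft_force: [0.2, -0.3, -2.6]
grip_width: 0.0292
```

```bash
python3 -m creep '[0,0,0,-30,0,0,0, 0,0,0,-51,0,0,0, 0,0,0,-51,0,0,0, 0.55,0,0,-51,0,0,0, 0.55,0,0,-51,0,0,0, 0.55,0,0,-51,0,0,0, 0.55,0,0,0,0,0,0, 0.55,0,0,30,0,0,0]'; python3 -m creep '[0.55,-117,-115,0,0,0,0, 0.55,-117,-115,0,0,0,0, 0.55,-117,-115,0,0,0,0, 0.55,-117,-115,-80,0,0,0, 0.55,-117,-115,-80,0,0,0, 0.55,-117,-115,-80,0,0,0,0.55,-117,-115,-80,0,0,0,0.55,-117,-115,-80,0,0,0]'; python3 w.py w4 .015 .046
python3 - <<'E'
from h import *
im,d,P=grab('top'); W=cloud(P,d)
for nm,b in(('goods',(190,265,195,245)),('wp',(210,265,285,345))):
    Z=W[b[0]:b[1],b[2]:b[3]].reshape(-1,3); k=(Z[:,2]>.035)&(Z[:,2]<.1);print(nm,np.median(Z[k],0).round(4))
cv2.imwrite('pics/c2.png',cv2.resize(im[170:340,180:440,::-1],None,fx=2.5,fy=2.5))
E
```

```text
t: 12.28
ee_pos: [0.5341, 0.0375, 0.1959]
tool_rot: [[0.093, 0.996, 0.003], [0.996, -0.093, -0.0], [0.0, 0.003, -1.0]]
ft_force: [0.4, 0.2, 1.1]
grip_width: 0.048
t: 13.28
ee_pos: [0.4173, -0.0778, 0.1146]
tool_rot: [[0.092, 0.996, 0.003], [0.996, -0.092, -0.001], [-0.001, 0.003, -1.0]]
ft_force: [0.4, -0.3, 0.0]
grip_width: 0.0477
t 13.32 p [ 0.4172 -0.0777  0.1144] yaw 84.7 F [ 1.2 -0.1  0.2] w 0.0479
blob [ 66. 193.] 1003 med [ 0.3698 -0.2204  0.0205] bbmid [ 0.3702 -0.2218  0.0223] ext [0.018 0.015 0.013] [193. 152.  73.]
blob [319. 251.] 1401 med [ 0.4158 -0.0789  0.0249] bbmid [ 0.4181 -0.0791  0.0259] ext [0.022 0.022 0.018] [171. 127.  61.]
blob [467. 257.] 1661 med [0.4244 0.0031 0.0336] bbmid [0.431  0.0092 0.0306] ext [0.021 0.03  0.03 ] [85. 80. 79.]
blob [213. 297.] 431 med [ 0.441  -0.1461  0.0257] bbmid [ 0.4417 -0.146   0.0221] ext [0.006 0.021 0.013] [179. 175. 168.]
blob [620. 307.] 495 med [0.4752 0.11   0.0175] bbmid [0.4763 0.1085 0.0172] ext [0.011 0.025 0.004] [178. 166. 152.]
blob [258. 375.] 407 med [ 0.4982 -0.1259  0.0268] bbmid [ 0.4988 -0.126   0.0221] ext [0.031 0.006 0.013] [162. 158. 151.]
blob [324. 387.] 536 med [ 0.5111 -0.0829  0.0244] bbmid [ 0.5117 -0.0897  0.0243] ext [0.006 0.042 0.01 ] [65. 61. 58.]
goods [0.554  0.2688 0.0638]
wp [0.5341 0.0625 0.0711]
```

View pics/c2.png

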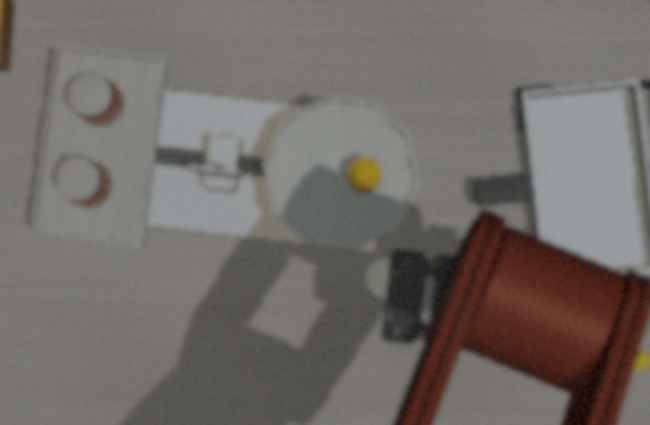

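```bash
python3 -m creep '[0.45,-46,-143,0,0,0,0, 0.45,-46,-143,0,0,0,0, 0.45,-46,-143,0,0,0,0, 0.45,-46,-143,-50,0,0,0, 0.45,-46,-143,-86,0,0,0, 0.45,-46,-143,-86,0,0,0]'; python3 -m creep '[0,0,0,0,0,0,0, 0,0,0,0,0,0,0, 0,0,0,0,0,0,0, 0,0,0,0,0,0,0, 0,0,0,60,0,0,0, 0,0,0,120,0,0,0, 0,0,0,140,0,0,0]' 20;  python3 -m creep '[0,160,310,0,0,0,0, 0,160,310,0,0,0,0, 0,160,310,0,0,0,0, 0,160,310,0,0,0,0, 0,160,310,0,0,0,0, 0,160,310,0,0,0,0, 0,160,310,0,0,0,0,0,160,310,0,0,0,0]'
```

```text
t: 14.12
ee_pos: [0.3687, -0.2194, 0.0255]
tool_rot: [[0.093, 0.996, -0.004], [0.996, -0.093, 0.003], [0.003, -0.004, -1.0]]
ft_force: [0.4, -0.0, 0.8]
grip_width: 0.0389
t: 15.0
ee_pos: [0.3719, -0.2219, 0.1717]
tool_rot: [[0.092, 0.996, 0.005], [0.996, -0.092, -0.005], [-0.004, 0.006, -1.0]]
ft_force: [0.3, -0.5, -0.8]
grip_width: 0.0195
t: 16.0
ee_pos: [0.5296, 0.0892, 0.167]
tool_rot: [[0.092, 0.996, -0.001], [0.996, -0.092, -0.0], [-0.001, -0.001, -1.0]]
ft_force: [-0.9, -0.3, -0.9]
grip_width: 0.0192
```

```bash
python3 -m creep '[0,10,5,-45,0,0,0, 0,10,5,-73,0,0,0, 0,10,5,-73,0,0,0, 0.36,10,5,-73,0,0,0, 0.36,10,5,-73,0,0,0, 0.36,10,5,-73,0,0,0, 0.36,10,5,-30,0,0,0, 0.36,10,5,20,0,0,0]'; python3 -m creep '[0.6,-150,0,0,0,0,0, 0.6,-150,0,0,0,0,0, 0.6,-150,-100,0,0,0,0, 0.6,-150,-100,0,0,0,0, 0.6,-150,-200,0,0,0,0, 0.6,-150,-200,0,0,0,0, 0.6,-150,-200,0,0,0,0, 0.6,-150,-200,0,0,0,0]';  python3 - <<'E'
from h import *
im,d,P=grab('top');st(); W=cloud(P,d)
for nm,b in(('goods',(190,265,195,245)),('wp',(210,265,285,345))):
    Z=W[b[0]:b[1],b[2]:b[3]].reshape(-1,3); k=(Z[:,2]>.035)&(Z[:,2]<.1);print(nm,np.median(Z[k],0).round(4))
cv2.imwrite('pics/c3.png',cv2.resize(im[170:350,180:540,::-1],None,fx=2.2,fy=2.2))
E
```

```text
t: 17.0
ee_pos: [0.5393, 0.0945, 0.1877]
tool_rot: [[0.093, 0.996, -0.002], [0.996, -0.093, -0.0], [-0.0, -0.002, -1.0]]
ft_force: [0.8, -0.1, 0.2]
grip_width: 0.0314
t: 18.0
ee_pos: [0.3901, -0.1051, 0.1873]
tool_rot: [[0.093, 0.996, 0.0], [0.996, -0.093, 0.0], [0.0, 0.0, -1.0]]
ft_force: [-1.1, -0.3, -0.4]
grip_width: 0.0523
t 18.05 p [ 0.3901 -0.1047  0.1873] yaw 84.7 F [-0.4  0.1 -0.1] w 0.0522
goods [0.5539 0.2687 0.0677]
wp [0.534  0.0619 0.0675]
```

View pics/c3.png

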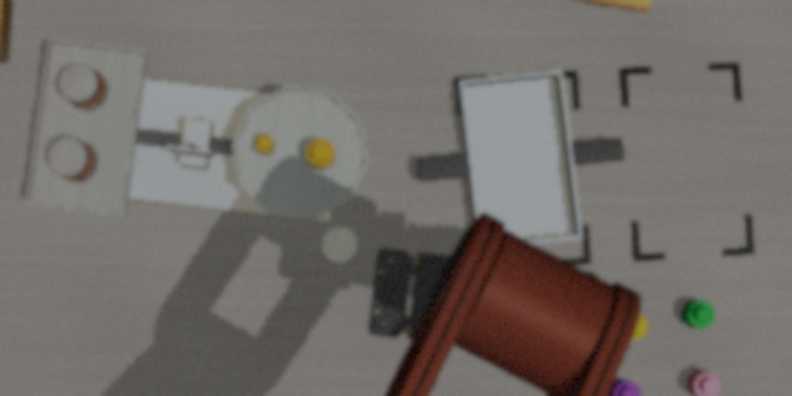

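The beam is level (67.7 mm against 67.5 mm), with both jars upright on the rectangular pan. I'll hold that briefly, then go back to the jars.

```bash
python3 -m creep '[0.69,0,0,0,0,0,0,0.69,0,0,0,0,0,0,0.69,0,0,0,0,0,0,0.69,0,0,0,0,0,0,0.69,0,0,0,0,0,0,0.69,0,0,0,0,0,0,0.69,0,0,0,0,0,0,0.69,0,0,20,0,0,0]'; python3 -m creep '[0.69,203,381,0,0,0,0,0.69,203,381,0,0,0,0,0.69,203,381,0,0,0,0,0.69,203,381,0,0,0,0,0.69,203,381,0,0,0,0,0.69,203,381,0,0,0,0,0.69,203,381,0,0,0,0,0.69,203,381,0,0,0,0]'; python3 w.py w5 .115 .145
```

```text
t: 19.05
ee_pos: [0.389, -0.105, 0.2059]
tool_rot: [[0.093, 0.996, -0.003], [0.996, -0.093, 0.002], [0.001, -0.003, -1.0]]
ft_force: [0.7, -0.1, 0.6]
grip_width: 0.0598
t: 20.05
ee_pos: [0.5935, 0.2788, 0.2053]
tool_rot: [[0.089, 0.996, -0.002], [0.996, -0.089, 0.0], [0.0, -0.002, -1.0]]
ft_force: [-0.1, -0.8, -0.1]
grip_width: 0.0602
t 20.1 p [0.5929 0.2769 0.2056] yaw 84.8 F [ 0.2 -0.3 -0. ] w 0.0601
blob [315. 116.] 4486 med [0.5168 0.2826 0.1296] bbmid [0.5171 0.2826 0.1296] ext [0.034 0.034 0.003] [204. 197. 194.]
blob [313. 251.] 3723 med [0.5888 0.2751 0.1296] bbmid [0.5898 0.2751 0.1249] ext [0.035 0.034 0.012] [137. 129. 126.]
```

```bash
python3 -m creep '[0.69,-2,0,-50,0,0,0,0.69,-2,0,-83,0,0,0,0.69,-2,0,-83,0,0,0,0,-2,0,-83,0,0,0,0,-2,0,-83,0,0,0,0,-2,0,-83,0,0,0,0,-2,0,-83,0,0,0]' 25; python3 -m creep '[0,0,0,40,0,0,0, 0,0,0,90,0,0,0, 0,0,0,90,0,0,0, 0,-16,-444,90,0,0,0, 0,-16,-444,90,0,0,0, 0,-16,-444,90,0,0,0, 0,-16,-444,90,0,0,0, 0,-16,-444,90,0,0,0]';  python3 -m creep '[0,0,-205,0,0,0,0, 0,0,-205,0,0,0,0, 0,0,-205,0,0,0,0, 0,0,-205,0,0,0,0]'; python3 w.py w6 .015 .04
```

```text
t: 20.98
ee_pos: [0.5918, 0.2757, 0.1252]
tool_rot: [[0.093, 0.996, 0.002], [0.996, -0.093, 0.001], [0.001, 0.002, -1.0]]
ft_force: [1.3, 1.0, -0.4]
grip_width: 0.0374
t: 21.98
ee_pos: [0.5787, -0.0385, 0.2126]
tool_rot: [[0.092, 0.996, -0.002], [0.996, -0.092, 0.0], [0.0, -0.002, -1.0]]
ft_force: [1.2, 0.2, -1.4]
grip_width: 0.0374
t: 22.48
ee_pos: [0.5785, -0.2453, 0.2124]
tool_rot: [[0.097, 0.995, -0.002], [0.995, -0.097, 0.0], [0.0, -0.002, -1.0]]
ft_force: [0.2, 1.0, -2.2]
grip_width: 0.0374
t 22.52 p [ 0.5786 -0.2456  0.2124] yaw 84.5 F [-0.3 -0.9 -1. ] w 0.0375
blob [398. 120.] 9757 med [ 0.5085 -0.1458  0.0283] bbmid [ 0.5116 -0.1843  0.0237] ext [0.174 0.207 0.015] [137. 133. 130.]
blob [630.  13.] 529 med [ 0.4489 -0.0037  0.0229] bbmid [0.4494 0.0005 0.0251] ext [0.019 0.014 0.019] [57. 53. 52.]
blob [634. 170.] 747 med [0.5711 0.0162 0.0175] bbmid [0.5608 0.0165 0.0172] ext [0.063 0.011 0.004] [155. 144. 132.]
```

View pics/w6.png

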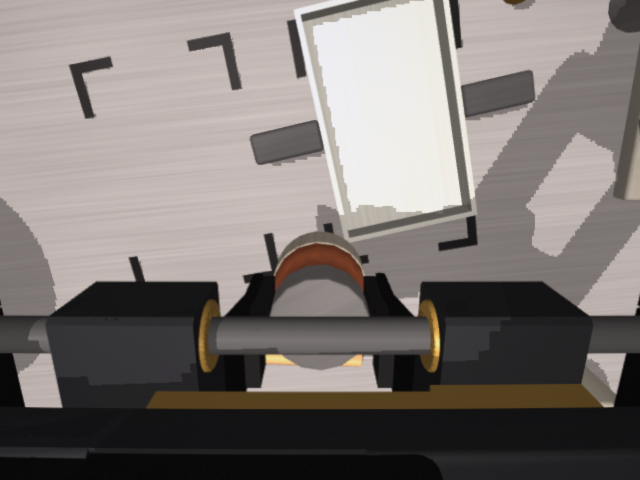

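```bash
cat > pan.py <<'E'
import sys;from h import *
n=sys.argv[1]; im,d,P=grab(n) if len(sys.argv)<3 else load(n); st(); W=cloud(P,d)
k=(W[:,:,2]>.019)&(W[:,:,2]<.034)&(abs(W[:,:,0]-.53)<.15)&(W[:,:,1]<-.03)&(W[:,:,1]>-.5)
k=k.astype(np.uint8); nn,l,s,c=cv2.connectedComponentsWithStats(k)
i=1+np.argmax(s[1:,4]); Z=W[l==i][:,:2].astype(np.float32); (c,wh,a)=cv2.minAreaRect(Z); print('allrect',np.round(c,4),np.round(wh,4),a,s[i,4])
E
python3 pan.py wrist old
```

```text
t 22.52 p [ 0.5786 -0.2456  0.2124] yaw 84.5 F [-0.3 -0.9 -1. ] w 0.0375
allrect [ 0.5138 -0.1869] [0.1919 0.193 ] 62.56034469604492 9151
```

Run:
```python
from h import *
im,d,P=load('wrist')
e=ray(P,[(286,143),(498,93)],.030)[:,:2];print('ears',e,e.mean(0),np.linalg.norm(e[0]-e[1]),np.degrees(np.arctan2(-(e[1]-e[0])[0],(e[1]-e[0])[1])))
c=ray(P,[(297,12),(475,212),(347,240)],.028)[:,:2];print(c,c[[0,1]].mean(0),np.degrees(np.arctan2(*(c[2]-c[0])[::-1])))
```

```text
ears [[ 0.51868523 -0.26579049]
 [ 0.49737422 -0.10298935]] [ 0.50802972 -0.18438992] 0.16419004288861874 7.457734747017059
[[ 0.42769039 -0.24720189]
 [ 0.58816213 -0.11951324]
 [ 0.60160818 -0.2251116 ]] [ 0.50792626 -0.18335756] 7.238702987576628
```

The pan has been knocked to about (0.508, -0.184) at 7.3° yaw, so I'll place the jar by this new pose.

```bash
python3 -m creep '[0,-30,66,-20,0,0,0,0,-30,66,-60,0,0,0,0,-30,66,-110,0,0,0,0,-30,66,-140,0,0,0,0,-30,66,-149,0,0,0,0,-30,66,-149,0,0,0]'; python3 -m creep '[0.65,0,0,0,0,0,0,0.65,0,0,0,0,0,0,0.65,0,0,0,0,0,0,0.65,0,0,60,0,0,0,0.65,0,0,120,0,0,0,0.65,0,0,145,0,0,0,0.65,-29,463,145,0,0,0,0.65,-29,463,145,0,0,0]'; python3 -m creep '[0.65,-29,330,0,0,0,0,0.65,-29,330,0,0,0,0,0.65,-29,330,0,0,0,0,0.65,-29,330,0,0,0,0,0.65,-29,330,0,0,0,0,0.65,-29,330,0,0,0,0,0.65,-29,330,0,0,0,0]'; python3 w.py w7 .115 .15
```

```text
t: 23.28
ee_pos: [0.55, -0.1748, 0.0652]
tool_rot: [[0.092, 0.996, -0.0], [0.996, -0.092, 0.0], [0.0, -0.0, -1.0]]
ft_force: [0.5, 0.0, -0.8]
grip_width: 0.0375
t: 24.28
ee_pos: [0.5423, -0.0505, 0.2113]
tool_rot: [[0.095, 0.995, 0.002], [0.995, -0.095, -0.0], [-0.0, 0.002, -1.0]]
ft_force: [1.5, 0.3, -0.4]
grip_width: 0.0569
t: 25.15
ee_pos: [0.5128, 0.2796, 0.2102]
tool_rot: [[0.09, 0.996, 0.0], [0.996, -0.09, -0.0], [-0.0, 0.0, -1.0]]
ft_force: [0.3, -0.5, 0.2]
grip_width: 0.0564
t 25.2 p [0.5131 0.2784 0.2101] yaw 84.7 F [-0.6  0.9 -0.7] w 0.0562
blob [325. 264.] 4120 med [0.514  0.282  0.1411] bbmid [0.5159 0.2819 0.1293] ext [0.035 0.034 0.026] [149. 138. 134.]
```

```bash
python3 -m creep '[0.69,3,3,-40,0,0,0,0.69,3,3,-74,0,0,0,0.69,3,3,-74,0,0,0,0,3,3,-74,0,0,0,0,3,3,-74,0,0,0,0,3,3,-74,0,0,0,0,3,3,-74,0,0,0]' 25; python3 -m creep '[0,0,0,40,0,0,0, 0,0,0,75,0,0,0, 0,-16,-300,75,0,0,0, 0,-16,-300,75,0,0,0, 0,-16,-300,75,0,0,0, 0,-16,-300,75,0,0,0, 0,-16,-300,75,0,0,0, 0,-16,-300,75,0,0,0]';  python3 -m creep '[0,-32,-195,0,0,0,0, 0,-32,-195,0,0,0,0, 0,-32,-195,0,0,0,0, 0,-32,-195,0,0,0,0,0,-32,-195,0,0,0,0]'; python3 w.py w8 .03 .08
```

```text
t: 26.08
ee_pos: [0.5166, 0.2823, 0.1371]
tool_rot: [[0.093, 0.996, 0.002], [0.996, -0.093, 0.001], [0.001, 0.002, -1.0]]
ft_force: [0.1, 1.0, 0.6]
grip_width: 0.0374
t: 27.08
ee_pos: [0.4997, -0.0211, 0.2112]
tool_rot: [[0.097, 0.995, -0.0], [0.995, -0.097, -0.001], [-0.001, 0.0, -1.0]]
ft_force: [-0.0, 0.7, -0.6]
grip_width: 0.0375
t: 27.7
ee_pos: [0.4681, -0.2125, 0.2109]
tool_rot: [[0.093, 0.996, -0.0], [0.996, -0.093, 0.001], [0.001, -0.0, -1.0]]
ft_force: [0.7, -0.1, -0.8]
grip_width: 0.0373
t 27.75 p [ 0.4683 -0.2117  0.2109] yaw 84.7 F [ 0.3  0.7 -1.1] w 0.0374
blob [66. 10.] 605 med [ 0.3025 -0.3742  0.0391] bbmid [ 0.3027 -0.3759  0.0357] ext [0.013 0.016 0.01 ] [204. 148. 171.]
blob [190.  87.] 553 med [ 0.3623 -0.2966  0.0395] bbmid [ 0.3622 -0.2973  0.036 ] ext [0.016 0.017 0.01 ] [229. 210. 101.]
blob [ 99. 116.] 601 med [ 0.3754 -0.3673  0.0393] bbmid [ 0.3754 -0.3686  0.0359] ext [0.016 0.016 0.011] [ 74. 181.  91.]
blob [488. 137.] 316 med [ 0.4187 -0.0796  0.0335] bbmid [ 0.4187 -0.0792  0.0329] ext [0.014 0.013 0.004] [232. 185.  86.]
blob [612. 156.] 2784 med [0.4387 0.0048 0.0542] bbmid [0.4395 0.0082 0.0439] ext [0.036 0.027 0.025] [186. 181. 176.]
blob [614. 265.] 5378 med [0.5249 0.0148 0.0518] bbmid [0.5222 0.0121 0.0565] ext [0.088 0.044 0.013] [140. 131. 126.]
blob [455. 237.] 529 med [ 0.4959 -0.1043  0.0304] bbmid [ 0.497  -0.1032  0.0308] ext [0.021 0.047 0.002] [74. 70. 70.]
```

View pics/w8.png

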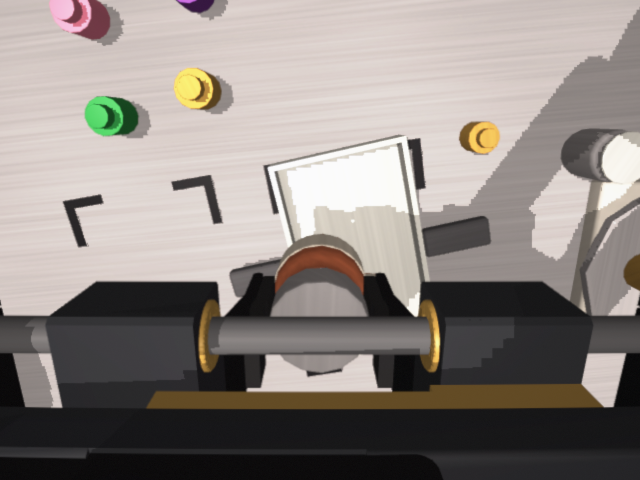

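```bash
python3 -m creep '[0,0,23,-20,0,0,0,0,0,23,-60,0,0,0,0,0,23,-110,0,0,0,0,0,23,-140,0,0,0,0,0,23,-148,0,0,0,0,0,23,-148,0,0,0]'; python3 -m creep '[0.65,0,0,0,0,0,0,0.65,0,0,0,0,0,0,0.65,0,0,0,0,0,0,0.65,0,0,60,0,0,0,0.65,0,0,120,0,0,0,0.65,0,0,145,0,0,0,0.65,-60,-120,145,0,0,0,0.65,-60,-120,145,0,0,0]'; python3 -m creep '[0.65,-60,-230,0,0,0,-0.1,0.65,-60,-230,0,0,0,-0.2,0.65,-60,-230,0,0,0,-0.4,0.65,-60,-230,0,0,0,-0.6,0.65,-60,-230,0,0,0,-0.8,0.65,-60,-230,0,0,0,-1.0]'
python3 - <<'E'
from h import *
im,d,P=grab('top'); st();W=cloud(P,d)
cv2.imwrite('pics/c4.png',cv2.resize(im[180:340,340:560,::-1],None,fx=3.5,fy=3.5))
E
```

```text
t: 28.5
ee_pos: [0.469, -0.1884, 0.0638]
tool_rot: [[0.09, 0.996, 0.0], [0.996, -0.09, 0.0], [0.0, 0.0, -1.0]]
ft_force: [-0.4, 0.3, -0.8]
grip_width: 0.0375
t: 29.5
ee_pos: [0.4121, -0.3028, 0.2093]
tool_rot: [[0.09, 0.996, 0.002], [0.996, -0.09, -0.002], [-0.001, 0.002, -1.0]]
ft_force: [0.7, -0.9, -0.2]
grip_width: 0.0569
t: 30.25
ee_pos: [0.3513, -0.5326, 0.2076]
tool_rot: [[0.868, 0.497, -0.0], [0.497, -0.868, 0.001], [0.0, -0.001, -1.0]]
ft_force: [0.1, 0.6, 0.1]
grip_width: 0.0565
t 30.3 p [ 0.3516 -0.5323  0.2078] yaw 29.4 F [ 0.5  0.6 -1. ] w 0.0567
```

View pics/c4.png

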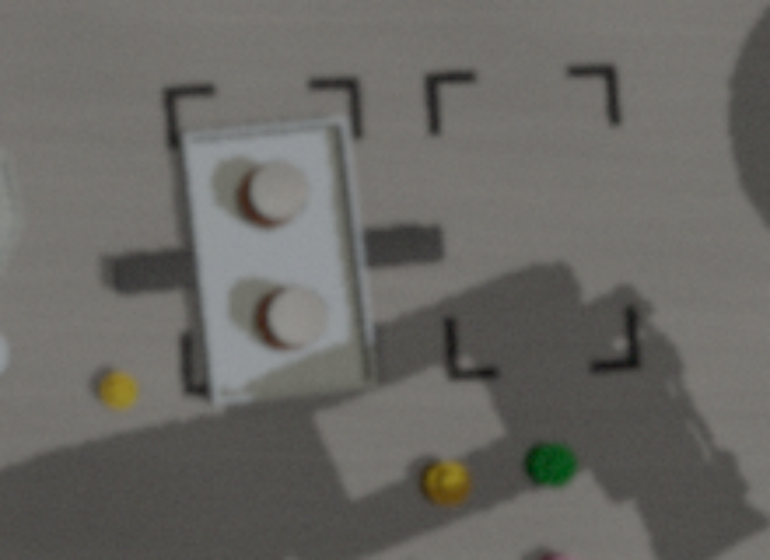

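```bash
cat > m.py <<'E'
from h import *
def rect(P,pts,z,x0,y0,f):
    q=np.array(pts,float)/f+[x0,y0]+(1/f-1)/2; g=ray(P,q,z)[:,:2]
    # order: far-left(+x,+y), far-right(+x,-y), near-right, near-left
    xd=(g[0]-g[3])+(g[1]-g[2]); a1=np.arctan2(xd[1],xd[0])
    yd=(g[0]-g[1])+(g[3]-g[2]); a2=np.arctan2(-yd[0],yd[1])
    return g.mean(0),np.degrees([a1,a2]),np.linalg.norm(xd)/2,np.linalg.norm(yd)/2
E
python3 - <<'E'
from m import *
im,d,P=load('top')
print('pan',rect(P,[(183,132),(347,118),(372,385),(212,402)],.028,340,180,3.5))
print('far',rect(P,[(427,75),(612,67),(636,365),(452,377)],0,340,180,3.5))
q=np.array([(441,244),(103,273)])/3.5+[340,180]+(1/3.5-1)/2
e=ray(P,q,.028)[:,:2];print('ear tips',e,e.mean(0),np.degrees(np.arctan2(-(e[1]-e[0])[0],(e[1]-e[0])[1])))
E
```

```text
pan (array([ 0.5085779 , -0.17987755]), array([6.37985476, 6.74548592]), np.float64(0.1783030274224505), np.float64(0.10835121176346646))
far (array([ 0.54063272, -0.35849077]), array([4.68260935, 4.37418432]), np.float64(0.20516220733672133), np.float64(0.1289347949808996))
ear tips [[ 0.52072636 -0.288209  ]
 [ 0.49636361 -0.06375057]] [ 0.50854499 -0.17597979] 6.19464308510648
```

```bash
python3 -m creep '[0.6,84,132,0,0,0,-0.15,0.6,84,132,0,0,0,-0.37,0.6,168,265,0,0,0,-0.37,0.6,168,265,0,0,0,-0.37,0.6,168,265,0,0,0,-0.37,0.6,168,265,0,0,0,-0.37,0.6,168,265,-60,0,0,-0.37,0.6,168,265,-60,0,0,-0.37]'; python3 -m creep '[0.6,0,0,-40,0,0,0,0.6,0,0,-60,0,0,0,0.6,0,0,-60,0,0,0]'; python3 w.py w9 .02 .034
```

```text
t: 31.3
ee_pos: [0.5165, -0.2652, 0.1434]
tool_rot: [[0.987, 0.159, -0.009], [0.159, -0.987, 0.005], [-0.008, -0.007, -1.0]]
ft_force: [-0.7, 0.1, -0.3]
grip_width: 0.0521
t: 31.68
ee_pos: [0.5192, -0.2669, 0.0875]
tool_rot: [[0.988, 0.157, -0.002], [0.157, -0.988, 0.001], [-0.002, -0.002, -1.0]]
ft_force: [-0.4, 0.4, 1.0]
grip_width: 0.052
t 31.73 p [ 0.5201 -0.2674  0.0888] yaw 9.0 F [-0.4 -0.   1.1] w 0.0519
blob [327. 178.] 14570 med [ 0.5181 -0.2335  0.0278] bbmid [ 0.5086 -0.2124  0.0256] ext [0.182 0.151 0.01 ] [151. 147. 141.]
blob [383. 101.] 493 med [ 0.5318 -0.1841  0.0285] bbmid [ 0.5406 -0.1782  0.0273] ext [0.025 0.038 0.013] [147. 127. 112.]
blob [276. 105.] 364 med [ 0.4872 -0.1926  0.0286] bbmid [ 0.4802 -0.1907  0.0274] ext [0.019 0.038 0.013] [161. 137. 120.]
blob [ 31. 270.] 1780 med [ 0.3697 -0.2915  0.028 ] bbmid [ 0.3655 -0.297   0.0269] ext [0.023 0.028 0.013] [167. 129.  61.]
```

View pics/w9.png

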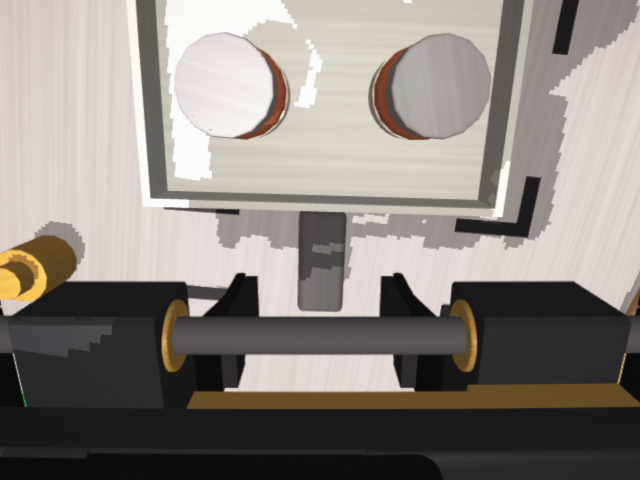

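Run:
```python
from m import *
im,d,P=load('wrist')
g=ray(P,[(145,207),(505,216)],.028)[:,:2];v=g[1]-g[0];print(g,np.linalg.norm(v),np.degrees(np.arctan2(v[1],v[0])),g.mean(0))
e=ray(P,[(299,308),(343,308),(299,213),(345,213)],.030)[:,:2];print(e); v=e[2]+e[3]-e[0]-e[1];print(np.degrees(np.arctan2(-v[0],v[1])),e[:2].mean(0))
```

```text
[[ 0.42695334 -0.25017721]
 [ 0.6056094  -0.22657101]] 0.18020887459011567 7.5270089610978435 [ 0.51628137 -0.23837411]
[[ 0.51071118 -0.29153237]
 [ 0.53363281 -0.28790071]
 [ 0.50337216 -0.24078035]
 [ 0.52580566 -0.23723115]]
8.504759352600347 [ 0.52217199 -0.28971654]
```

```bash
python3 -m creep '[0.6,0,0,-30,0,0,-0.028,0.6,0,0,-60,0,0,-0.028,0.6,0,0,-60,0,0,-0.028,0,0,0,-60,0,0,-0.028,0,0,0,-60,0,0,-0.028,0,0,0,-60,0,0,-0.028,0,0,0,-60,0,0,-0.028]' 40; python3 -c "
from h import *;st()"
```

```text
t: 32.6
ee_pos: [0.5205, -0.2672, 0.029]
tool_rot: [[0.992, 0.13, 0.001], [0.13, -0.992, -0.001], [0.001, 0.001, -1.0]]
ft_force: [-0.3, -0.7, 3.2]
grip_width: 0.023
t 32.6 p [ 0.5205 -0.2672  0.029 ] yaw 7.5 F [-0.3 -0.7  3.2] w 0.023
```

```bash
python3 -m creep '[0,1,-6,0,0,0,-0.001,0,3,-17,0,0,0,-0.004,0,5,-31,0,0,0,-0.007,0,7,-46,0,0,0,-0.010,0,10,-61,0,0,0,-0.013,0,12,-76,0,0,0,-0.016,0,14,-87,0,0,0,-0.019,0,15,-93,0,0,0,-0.020]'; python3 -m creep '[0,1,-7,0,0,0,-0.001,0,3,-19,0,0,0,-0.004,0,5,-33,0,0,0,-0.007,0,8,-49,0,0,0,-0.010,0,10,-64,0,0,0,-0.013,0,12,-76,0,0,0,-0.016,0,13.5,-84,0,0,0,-0.018,0,13.5,-86.5,0,0,0,-0.018]'
python3 - <<'E'
from h import *
im,d,P=grab('top'); st();grab('wrist','w10')
cv2.imwrite('pics/c5.png',cv2.resize(im[180:320,400:560,::-1],None,fx=4.5,fy=4.5,interpolation=cv2.INTER_CUBIC))
E
```

```text
t: 33.6
ee_pos: [0.5354, -0.3586, 0.0287]
tool_rot: [[0.994, 0.11, -0.001], [0.11, -0.994, 0.003], [-0.0, -0.003, -1.0]]
ft_force: [-0.8, 8.2, 8.1]
grip_width: 0.0235
t: 34.6
ee_pos: [0.5492, -0.445, 0.0288]
tool_rot: [[0.996, 0.092, -0.0], [0.092, -0.996, 0.003], [0.0, -0.003, -1.0]]
ft_force: [0.1, 8.5, 8.3]
grip_width: 0.0234
t 34.65 p [ 0.5492 -0.4451  0.0288] yaw 5.3 F [-1.   6.2  7.2] w 0.0231
```

View pics/c5.png

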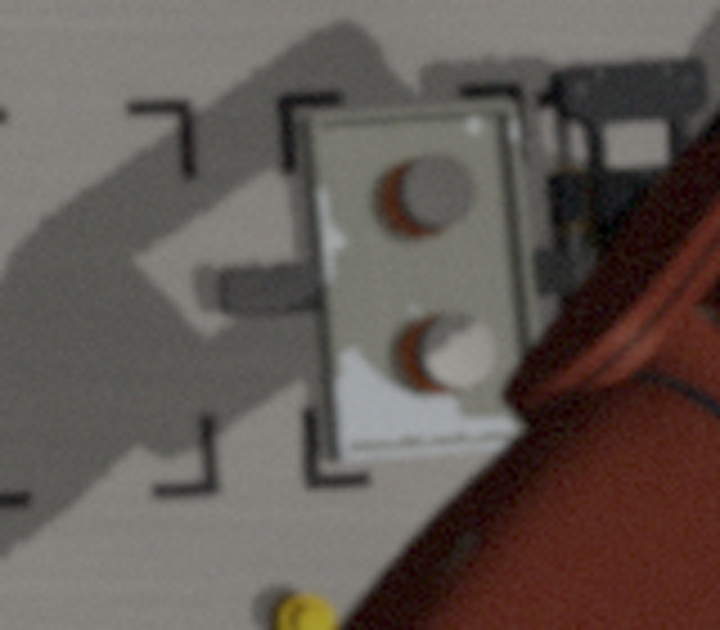

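```bash
python3 -m creep '[0.5,0,0,0,0,0,0,0.5,0,0,0,0,0,0,0.5,0,0,0,0,0,0,0.5,0,0,40,0,0,0,0.5,0,0,90,0,0,0,0.5,0,0,150,0,0,0,0.5,0,0,170,0,0,0,0.5,0,0,170,0,0,0]'; python3 -m creep '[0.5,-160,420,0,0,0,0,0.5,-160,420,0,0,0,0,0.5,-160,420,0,0,0,0,0.5,-160,420,0,0,0,0,0.5,-160,420,0,0,0,0,0.5,-160,420,0,0,0,0,0.5,-160,420,0,0,0,0,0.5,-160,420,0,0,0,0]'
python3 - <<'E'
from h import *
im,d,P=grab('top'); st()
cv2.imwrite('pics/c6.png',cv2.resize(im[180:320,400:560,::-1],None,fx=4.5,fy=4.5,interpolation=cv2.INTER_CUBIC))
E
```

```text
t: 35.7
ee_pos: [0.5494, -0.4472, 0.2001]
tool_rot: [[0.996, 0.092, 0.003], [0.092, -0.996, -0.003], [0.002, 0.003, -1.0]]
ft_force: [0.0, -0.7, 0.0]
grip_width: 0.0435
t: 36.7
ee_pos: [0.3858, -0.0234, 0.1952]
tool_rot: [[0.995, 0.095, -0.005], [0.095, -0.995, 0.002], [-0.005, -0.002, -1.0]]
ft_force: [-0.5, 0.2, -0.0]
grip_width: 0.0435
t 36.75 p [ 0.3864 -0.0238  0.1957] yaw 5.4 F [-0.1  0.7  0.4] w 0.0434
```

View pics/c6.png

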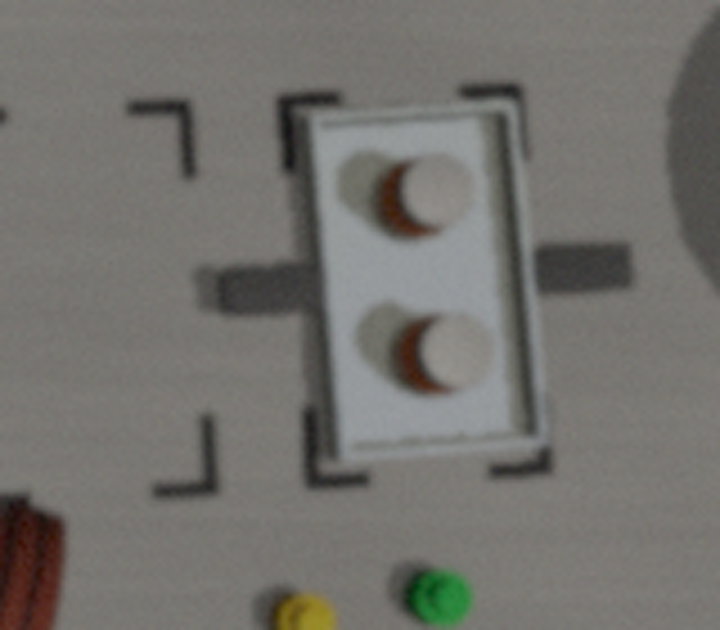

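```bash
python3 - <<'E'
from m import *
im,d,P=load('top')
print('pan',rect(P,[(307,112),(519,100),(551,443),(337,459)],.028,400,180,4.5))
print('far',rect(P,[(281,98),(521,87),(551,472),(309,487)],0,400,180,4.5))
q=np.array([(631,266),(220,291)])/4.5+[400,180]+(1/4.5-1)/2
e=ray(P,q,.028)[:,:2];print('tips',e.mean(0),np.degrees(np.arctan2(-(e[1]-e[0])[0],(e[1]-e[0])[1])))
W=cloud(P,d)
# independent: black tape in wrist later; jars tops
for b in((32,55,480,510),(65,90,485,515)):
    pass
E
python3 -m creep '[0.5,50,-220,60,0,0,0,0.5,50,-220,60,0,0,0,0.5,50,-220,60,0,0,0,0.5,50,-220,60,0,0,0,0.5,50,-220,60,0,0,0,0.5,50,-220,60,0,0,0,0.5,50,-220,60,0,0,0]'; python3 w.py w11 .05 .08
```

```text
pan (array([ 0.5411736 , -0.35803273]), array([5.12620318, 5.02302721]), np.float64(0.17995708877980932), np.float64(0.11368163035724511))
far (array([ 0.53975037, -0.35941829]), array([4.29318462, 4.35630378]), np.float64(0.20576190156214788), np.float64(0.1310033928455334))
tips [ 0.5406953  -0.35707552] 4.757119110337927
t: 37.62
ee_pos: [0.4381, -0.2455, 0.257]
tool_rot: [[0.996, 0.092, -0.002], [0.092, -0.996, 0.001], [-0.001, -0.002, -1.0]]
ft_force: [0.6, -0.3, 0.6]
grip_width: 0.0439
t 37.67 p [ 0.4383 -0.2454  0.2574] yaw 5.3 F [-0.1  0.3  0.1] w 0.0432
```

View pics/w11.png

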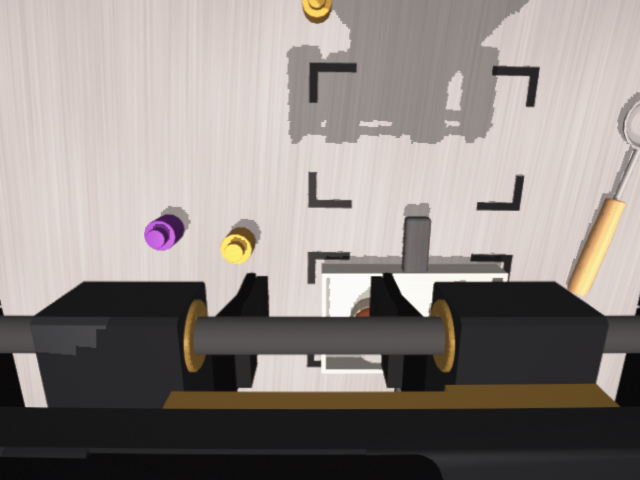

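Run:
```python
from m import *
im,d,P=load('top');W=cloud(P,d)
l=((W[:,:,2]>.058)&(W[:,:,2]<.075)).astype(np.uint8);l[:180]=0;l[300:]=0;l[:,:440]=0;l[:,560:]=0
n,l,s,c=cv2.connectedComponentsWithStats(l)
for i in range(1,n):
    if s[i,4]>50: print(s[i,4],np.median(W[l==i],0).round(4))
print(ctrl.job_done());st()
```

```text
235 [ 0.5817 -0.3517  0.0646]
220 [ 0.5022 -0.3611  0.0645]
the job is handed in; nothing more can be done
None
the job is handed in; nothing more can be done
```

The job is done and handed in after about 38 s of robot time, with no verdict reported.

- **Weighing:** There were two jars. I stood both on the rectangular pan and added a 200 g and the 50 g weight to the round pan, so the batch is 250 g. The beam settled level: the pans read 67.7 mm and 67.5 mm above the bench.
- **Pan moved:** The steel pan had been knocked a few centimetres before I loaded it. I measured its new position and placed both jars in it from there.
- **Slide:** I gripped the pan by its ear and slid it to the far taped place without lifting.

In the last overhead check, both jars stood upright in the pan, with their tops at about 65 mm. The pan was centred in the tape to within about 2 mm and square to within about 1°. The camera readings of the pan's angle differed from each other by up to 1°. I did not touch the other goods, though I took no separate final picture of every item.

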